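# Load and prime the lead dispenser

### The job

Take the lead cartridge (the tallest tube, with the narrower knob on top) out of the wooden stand and push it down into the well of the chrome lead dispenser, past the sprung side ball, until it clicks and stays down by itself; feel for it and never force it. Let go of it, then press the feed button all the way down to prime the dispenser, let it spring back up, and leave everything else on the table as it is.

Things in the scene. Friction and masses are not known exactly. Their poses are not given: they have to be found in the camera images.
- cart_center (a point): the lead cartridge: an upright metal tube 20 mm in diameter and 84 mm tall, its top end a narrower knob (15 mm in diameter, 6 mm tall), 80 to 130 g. This point is its centre, 42 mm above its foot; z is its long axis. It stands loosely in one of the stand's three holes, its foot 8 mm above the table. Grasp it on the upper half: its lower 28 to 40 mm go into the well.
- cart_foot (a point): centre of the cartridge's flat foot. The foot tapers from 20 to 11 mm in diameter over its last 9 mm; a groove for the catch ball, 3 mm deep, runs all round the cartridge from 10.5 to 19.5 mm above the foot.
- rack: fixed pale wooden stand, 46 mm along its x, 118 mm along its y, 20 mm tall; origin at the centre of its underside. Three holes in a row along its y (-37, 0, 37 mm), 12 mm deep, 23 mm across. The cartridge may be in any of them; shorter plain tubes stand in the other two. A grasp closing along the stand's x has free room for both fingers.
- eraser_center (a point): bystander in the stand: plain frosted eraser tube with a flat top, 20 mm in diameter, 58 mm tall; this point is its centre
- sleeve_center (a point): bystander in the stand: open frosted grip sleeve, 19 mm in diameter, 42 mm tall; this point is its centre
- dispenser: fixed chrome lead dispenser on a dark steel foot: housing 100 mm along its x, 62 mm along its y, top face 56 mm above the table; origin at the centre of its underside. Spout and lead trough at its -x end, feed button on top near that end, cartridge well on top towards +x, 49 mm from the button. More than 25 N of push on the cartridge damages it.
- well_mouth (a point): centre of the well's round mouth in the dispenser's top face; z points up. Straight vertical bore, 21 mm wide. In it are a floor stop, a lifter plate that pushes up with 3 to 5 N over the last 18 mm, and the catch ball, all on an inner cradle whose height setting cannot be seen: the foot of a fully home cartridge is 28 to 40 mm below the mouth, found only by feel.
- plunger (a point): brass nut of the ball catch on the dispenser's +y side, 36 mm above the table. The sprung 7 mm ball meets the foot about 12 mm before home; pushing past it takes 8 to 11 N in all. About 3 mm before home the force drops as the ball falls into the groove (the click); then comes the firm stop. Clicked, it stays down; if not, the lifter raises it 10 to 18 mm when let go.
- feed (a joint): travel of the feed button in m: 0 up, 0.005 fully down; it springs back; about 4 N holds it fully down
- feed_top (a point): centre of the top of the feed button: a chrome button 20 mm in diameter in a dark collar 36 mm in diameter, its top 21 mm above the dispenser's top face when up
- clutch: bystander: brass clutch ring, 18 mm in diameter, 10 mm tall, lying between the stand and the dispenser; origin at the centre of its underside
- mug: bystander: speckled stoneware mug, 82 mm in diameter, 94 mm tall, handle to its +y; origin at the centre of its underside
- barrel: bystander: burgundy metal pencil barrel, 104 mm long along its y, 11 mm in diameter, lying on a bamboo chopstick rest; origin below its middle, at its underside
- driver: bystander: small screwdriver lying on the table, 150 mm long

How it is judged:
On the way, in this order (a step that is already met when the one before it is completed fails the run):
1. the cartridge is clicked home in the well and stays down with nothing holding it (z of cart_center in the frame of dispenser below 0.0735 m and horizontal distance between cart_center and well_mouth below 0.006 m and contact force between cart and the fingers below 0.1 N and contact force between cart and the arm below 0.1 N), for 0.5 s.
2. the feed button is pressed all the way down (value of joint feed above 0.0042 m), for 0.05 s.
At the end, for the whole second after the job is handed in: the cartridge stands in the well (centre within 6 mm of its axis, leaning less than 0.15 rad), clicked home and staying down by itself, at rest, its centre less than 73.5 mm above the table (one that has not clicked is lifted above that); the feed button is back up (within 1 mm) (z of cart_center in the frame of dispenser below 0.0735 m and horizontal distance between cart_center and well_mouth below 0.006 m and angle between cart_center's own z axis and vertical below 0.15 rad and linear speed of cart below 0.02 m/s and value of joint feed below 0.001 m); the robot touches nothing.
It fails at once if the cartridge is forced: the contacts between it and the dispenser (ball, bore, lifter and stop together) sum to more than 36 N, as they do when it is pushed against the stop with more than about 25 N (contact force between cart and dispenser above 36 N).
It fails at once if a bystander is moved by more than 20 mm (distance of any of eraser_center, sleeve_center, clutch, mug, barrel, driver from where it was at the start of the episode above 0.02 m).
It also fails if it takes over 64 s, if anything falls off the work surface, if the arm or the gripper's body presses on something with over 40 N, if the wrist force passes 120 N, or if a joint passes its speed limit or range.

### The arm

A 6-joint arm with a two-finger parallel gripper is mounted at the origin on the work surface. World frame = base frame: x ahead of the robot, y to its left, z up, the work surface at z = 0. Lengths are in m, angles in rad, forces in N, time in s.
With the tool pointing down it reaches from about 0.425 to 1.125 m from the base axis. Payload 14.9 kg.
Tool frame: the origin (TCP) lies on the centre line of the jaws, within the pads' length; the fingertips stand 14 mm ahead of it and the grasp point (between the pads) lies 5 mm behind it (manip.nose_length is the distance from the TCP to the fingertips, in m); z points along the fingers, y is the line along which they close (so a half turn about z gives the same grasp; the last joint's range is limited). The gripper opens to 91 mm and grips with 3 to 60 N. Pads are 32 mm wide; open, the fingers measure 118 mm over their backs; the gripper's body (76 mm by 178 mm) begins 60 mm behind the grasp point.
Start: joints at [1.181, 0.379, 1.734, -0, 1.028, -0.033], TCP at [0.245, 0.656, 0.228] pointing down, gripper open.
Joint ranges: [-2.77, 2.77], [-0.74, 2.19], [0, 2.66], [-1.06, 4.2], [0.31, 2.87], [-3.08, 3.08]. Speed limits (rad/s): [1.89, 1.89, 2.39, 3.14, 3.14, 3.14].

### API

Orientations are given as a unit quaternion [w, x, y, z].
In Python, from rig import manip, get_image gives the robot as it stands.
- The arm moves only by the tool jog_arm, never from a script. Its argument "rows" is a list of rows, each an object with "gripper": the finger opening in mm, from 0 to 91.2; "travel": the shift along the tool's x, y, z in mm, a list of three; "rot": the turn, a rotation vector about the tool's x, y, z in degrees, a list of three. In form: [{"gripper": gripper, "travel": [tx, ty, tz], "rot": [rx, ry, rz]}, ...]. A call has 1 to 20 rows; each row is the pose to reach, as a shift and turn from the pose commanded when the call began, along the tool's axes at that moment; what a row does not reach only later rows make up. A row lasts 1/8 s, in which the tool goes at most 62.5 mm and 10.7 degrees, less where a joint would pass 70% of its speed; a pose out of reach is approached as far as the arm can. A call with a gripper value outside its range is refused whole. The fingers move at their own pace and stop on an object; "force" is the grip in N (left out, the last holds). Time passes only in rows, so rows that repeat a pose let the fingers close. It gives the time, the measured TCP pose, the force, the opening and the grip force at its end, in the units of the state.
- manip.read_state(): the state, without advancing time (a new reading comes with each control period).
- get_image(name): name is "side" or "top"; returns a dict with "pixels" (480x640x3 uint8, blue, green, red), "fx", "fy", "cx", "cy" (pixels), "distortion" ([k1, k2, p1, p2, k3] as OpenCV has them; the pictures are not rectified), "view" (4x4, takes a point from world to camera coordinates). Camera axes: x right, y down, z forward; pixel columns grow to the right and rows downward; lengths in m; the calibration is good to about 2 mm. A picture is of the moment at which its call begins. There is no depth.
- manip.sign_off(): hands the job in; it is judged then, once.
The state is a dict: "t": time; "joint_pos": joint angles; "joint_velocities": joint speeds; "tau": joint torques, N m; "ee_pos": TCP position; "orientation": TCP orientation; "wrist_force": force on the tool from outside, world axes, zero at the start; "wrist_torque": the same for the moment, N m; "gripper_width": finger opening in m; "finger_force": force on a finger pad.
Only numpy, scipy, OpenCV 4.12 (cv2) and the standard library are available. Lean on these libraries where they do the work, as an engineer would, in place of code of your own. Each camera call takes 0.05 s, during which the arm holds its last target. There are 200 camera calls.

## Working session

There is one attempt and no reset: what is moved stays moved. The work goes in short steps, Python scripts to look and compute and a tool call to move; the robot and the scene stay as the last step left them, time stands still between calls to the robot, and variables do not carry over. Pictures are saved under pics/ and viewed, at most 10 in all, crops included, and the job is handed in when it is done.

Besides the shell and the picture viewer there is one more tool, called after ">>>" as name([rows], argument=value, ...), one row to a line, values as JSON. jog_arm: Moves the arm, as the interface text tells. Its arguments: {"type":"object","properties":{"rows":{"type":"array"},"force":{"type":"number"}},"required":["rows"]}

```bash
mkdir -p pics; ls; python3 - <<'E'
from rig import manip,get_image
import cv2,numpy as np,pickle
for n in("side","top"):
    d=get_image(n); cv2.imwrite(f"pics/{n}0.png",d["pixels"]); pickle.dump(d,open(f"{n}0.pkl","wb"))
    print(n,d["fx"],d["cx"],d["cy"],d["distortion"]); print(np.round(d["view"],3), "cam",-d["view"][:3,:3].T@d["view"][:3,3])
s=manip.read_state(); print(s)
E
```

```text
pics
side 621.6544703475558 328.09210818862135 240.82945442900547 [0.04116866 0.         0.         0.         0.        ]
[[ 0.741 -0.672 -0.001 -0.466]
 [-0.352 -0.387 -0.852  0.28 ]
 [ 0.572  0.632 -0.523  0.676]
 [ 0.     0.     0.     1.   ]] cam [ 0.05711441 -0.63173109  0.59208409]
top 540.8501097802696 315.72608286203535 237.76958940968453 [-0.11945036  0.          0.          0.          0.        ]
[[-0.168 -0.986  0.     0.12 ]
 [-0.963  0.164 -0.212  0.646]
 [ 0.209 -0.036 -0.977  0.799]
 [ 0.     0.     0.     1.   ]] cam [0.47575466 0.0406759  0.91729136]
{'t': 0.1, 'joint_pos': array([ 1.18065246e+00,  3.79374881e-01,  1.73472221e+00, -6.21191128e-05,
        1.02850267e+00, -3.33618874e-02]), 'joint_velocities': array([-0.00141737,  0.00046164, -0.00101645,  0.00191646, -0.00177557,
       -0.0014394 ]), 'tau': array([-1.86680481e-03, -7.65032101e+01, -4.35291409e+01,  6.51256414e-02,
        3.98478121e-02,  1.08016644e-05]), 'ee_pos': array([0.24440966, 0.65557639, 0.22734081]), 'orientation': array([-7.98318672e-05,  1.77430516e-01,  9.84133201e-01, -4.97892454e-04]), 'wrist_force': array([-0.44307794,  0.01914061,  1.04446058]), 'wrist_torque': array([0.01131627, 0.01347829, 0.04704598]), 'finger_force': 0.0, 'gripper_width': 0.09107424103210915}
```

View pics/top0.png

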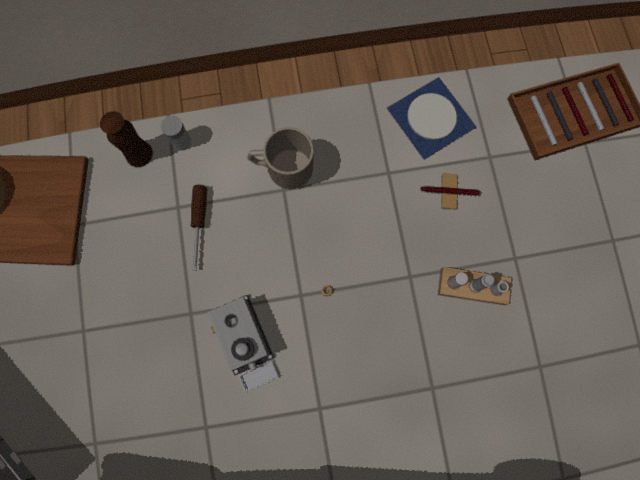

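View pics/side0.png

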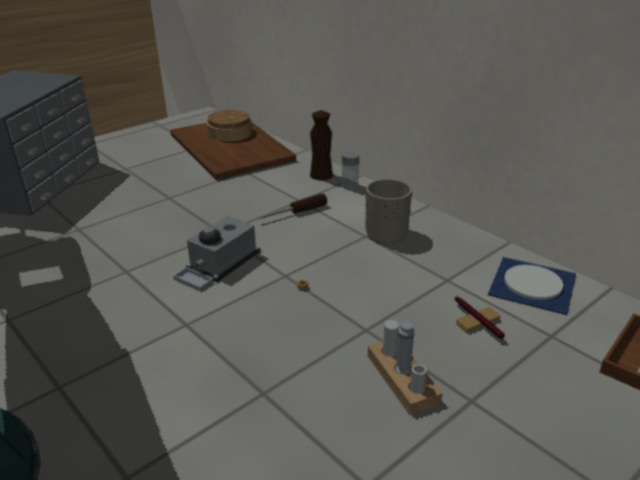

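The top view shows the dispenser at about (240,335), with the well at (231,321) and the button at (242,348), and the stand at (475,285). The side view shows the cartridge in the middle hole, its knob at (405,328). I'll zoom in on both objects.

```bash
python3 - <<'E'
import cv2,numpy as np
t=cv2.imread("pics/top0.png");s=cv2.imread("pics/side0.png")
def c(im,x,y,w=80,h=60,k=5): 
    o=cv2.resize(im[y:y+h,x:x+w],None,fx=k,fy=k,interpolation=cv2.INTER_CUBIC)
    o=np.clip(o*1.3,0,255).astype(np.uint8)
    for i in range(0,w,10): cv2.line(o,(i*k,0),(i*k,6),(0,255,255),1); cv2.putText(o,str(x+i),(i*k,16),0,.33,(0,255,255))
    for j in range(0,h,10): cv2.line(o,(0,j*k),(6,j*k),(0,255,255),1); cv2.putText(o,str(y+j),(8,j*k+4),0,.33,(0,255,255))
    return o
a=np.hstack([c(t,435,255),c(s,365,315,100,75,4)]); b=np.hstack([c(t,205,290,80,60),c(s,185,205,80,60)])
cv2.imwrite("pics/z0.png",np.vstack([a,b]))
E
```

```text
(no output)
```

View pics/z0.png

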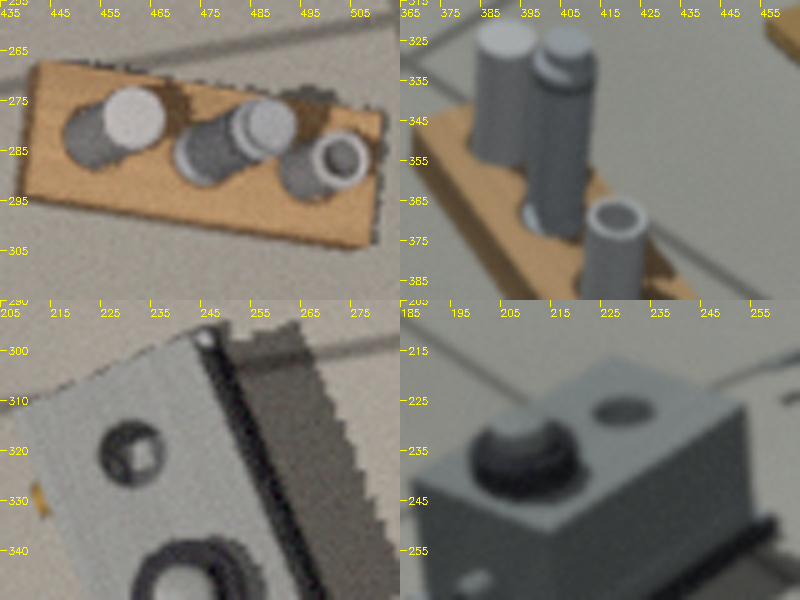

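The cartridge is in the middle hole; its knob top is at top view (489,280) and side view (407,324.6). The well mouth is at top (231,320.4) and side (229,227), and the button top at top (241.6,347) and side (208,229.6).

```bash
cat > geo.py <<'E'
import cv2,numpy as np,pickle
C={n:pickle.load(open(f"{n}0.pkl","rb")) for n in("top","side")}
def ray(n,px):
    d=C[n];K=np.array([[d["fx"],0,d["cx"]],[0,d["fy"],d["cy"]],[0,0,1]])
    u=cv2.undistortPoints(np.array([[px]],float),K,np.array(d["distortion"]))[0,0]
    R=d["view"][:3,:3];return -R.T@d["view"][:3,3],R.T@np.array([u[0],u[1],1])
def atz(n,px,z):
    o,v=ray(n,px);return o+v*(z-o[2])/v[2]
def tri(a,b):
    A=np.zeros((3,3));y=np.zeros(3)
    for n,p in(("top",a),("side",b)):
        o,v=ray(n,p);v/=np.linalg.norm(v);P=np.eye(3)-np.outer(v,v);A+=P;y+=P@o
    return np.linalg.solve(A,y)
E
python3 - <<'E'
from geo import *
np.set_printoptions(precision=4,suppress=True)
T={"knob":((489,279.6),(406.9,324.6),.092),"eraser":((461.4,278.2),(391.5,324.3),.066),"sleeve":((502.8,286.2),(418.6,369),.050),
"well":((231,320.4),(229.2,226.8),.056),"button":((241.6,347.2),(208.2,229.6),.077)}
P={}
for k,(a,b,z) in T.items():
    p,q=atz("top",a,z),atz("side",b,z);P[k]=(p+q)/2;print(k,p[:2],q[:2],tri(a,b))
for a,b in(("sleeve","eraser"),("well","button")):
    d=P[b]-P[a];print(a,b,np.linalg.norm(d[:2]),np.degrees(np.arctan2(d[1],d[0])))
for c in((443,267),(511.4,277.6),(509,303.6),(440.2,293)): print(atz("top",c,.02))
for c in((244.5,297),):print("disp corner",atz("top",c,.056))
E
```

```text
knob [ 0.5412 -0.2443] [ 0.5424 -0.2437] [ 0.5413 -0.2442  0.0928]
eraser [ 0.5533 -0.2093] [ 0.553  -0.2094] [ 0.5532 -0.2093  0.0658]
sleeve [ 0.5299 -0.2791] [ 0.5288 -0.2787] [ 0.5295 -0.2788  0.0499]
well [0.5501 0.164 ] [0.5496 0.164 ] [0.5499 0.1642 0.0558]
button [0.505  0.1507] [0.4998 0.1483] [0.5037 0.1519 0.074 ]
sleeve eraser 0.073515752763923 71.12239779633376
well button 0.04958635158532357 -162.95003605701615
[ 0.5815 -0.1958  0.02  ]
[ 0.5434 -0.3085  0.02  ]
[ 0.5011 -0.2939  0.02  ]
[ 0.5393 -0.1818  0.02  ]
disp corner [0.5834 0.1374 0.056 ]
```

```bash
cat > go.py <<'E'
import sys,numpy as np
from scipy.spatial.transform import Rotation as R
from rig import manip
def go(x,y,z,ang):
    s=manip.read_state();w,a,b,c=s["orientation"];r=R.from_quat([a,b,c,w])
    t=np.radians(ang);Y=np.array([np.cos(t),np.sin(t),0]);Z=np.array([0,0,-1.]);X=np.cross(Y,Z)
    g=R.from_matrix(np.c_[X,Y,Z])
    print("travel",np.round(r.inv().apply(np.array([x,y,z])-s["ee_pos"])*1000,1),"rot",np.round((r.inv()*g).as_rotvec(degrees=True),2),
      "| t",round(s["t"],2),"pos",np.round(s["ee_pos"],4),"F",np.round(s["wrist_force"],1),"w",round(s["gripper_width"],4),"ff",round(s["finger_force"],1))
v=list(map(float,sys.argv[1:]))
for i in range(0,len(v),4): go(*v[i:i+4])
E
python3 go.py .62 .12 .22 25  .5415 -.2441 .16 -18.8
```

```text
travel [-539.  -370.7    7.7] rot [-5.000e-02  2.000e-02  4.456e+01] | t 0.1 pos [0.2444 0.6556 0.2273] F [-0.4  0.   1. ] w 0.0911 ff 0.0
travel [-592.6 -739.2   68.1] rot [-4.000e-02  5.000e-02  8.836e+01] | t 0.1 pos [0.2444 0.6556 0.2273] F [-0.4  0.   1. ] w 0.0911 ff 0.0
```

>>> jog_arm([
  {"gripper":60,"travel":[-539,-371,8],"rot":[0,0,44.6]},
  {"gripper":60,"travel":[-539,-371,8],"rot":[0,0,44.6]},
  {"gripper":60,"travel":[-539,-371,8],"rot":[0,0,44.6]},
  {"gripper":60,"travel":[-539,-371,8],"rot":[0,0,44.6]},
  {"gripper":60,"travel":[-539,-371,8],"rot":[0,0,44.6]},
  {"gripper":60,"travel":[-539,-371,8],"rot":[0,0,44.6]},
  {"gripper":60,"travel":[-539,-371,8],"rot":[0,0,44.6]},
  {"gripper":60,"travel":[-539,-371,8],"rot":[0,0,44.6]},
  {"gripper":60,"travel":[-539,-371,8],"rot":[0,0,44.6]},
  {"gripper":60,"travel":[-593,-739,68],"rot":[0,0,88.3]},
  {"gripper":60,"travel":[-593,-739,68],"rot":[0,0,88.3]},
  {"gripper":60,"travel":[-593,-739,68],"rot":[0,0,88.3]},
  {"gripper":60,"travel":[-593,-739,68],"rot":[0,0,88.3]},
  {"gripper":60,"travel":[-593,-739,68],"rot":[0,0,88.3]},
  {"gripper":60,"travel":[-593,-739,68],"rot":[0,0,88.3]},
  {"gripper":60,"travel":[-593,-739,68],"rot":[0,0,88.3]},
  {"gripper":60,"travel":[-593,-739,68],"rot":[0,0,88.3]},
  {"gripper":60,"travel":[-593,-739,68],"rot":[0,0,88.3]},
  {"gripper":60,"travel":[-593,-739,68],"rot":[0,0,88.3]},
], force=40)

```text
t: 2.48
ee_pos: [0.5421, -0.2425, 0.16]
orientation: [-0.0, 0.812, 0.583, -0.0]
wrist_force: [0.4, -1.3, -0.7]
gripper_width: 0.06
finger_force: 0.0
```

```bash
python3 go.py .5415 -.2441 .16 -18.8 .5415 -.2441 .069 -18.8
python3 - <<'E'
from rig import get_image
import cv2,numpy as np
a=get_image("top")["pixels"][215:365,380:580];b=get_image("side")["pixels"][235:435,320:520]
cv2.imwrite("pics/c1.png",np.hstack([cv2.resize(a,(400,300)),cv2.resize(b,(400,400))[:300]]))
E
```

```text
travel [-1.8 -0.1 -0. ] rot [-0.01 -0.01  0.12] | t 2.48 pos [ 0.5421 -0.2425  0.16  ] F [ 0.4 -1.3 -0.7] w 0.06 ff 0.0
travel [-1.8 -0.1 91. ] rot [-0.01 -0.01  0.12] | t 2.48 pos [ 0.5421 -0.2425  0.16  ] F [ 0.4 -1.3 -0.7] w 0.06 ff 0.0
```

View pics/c1.png

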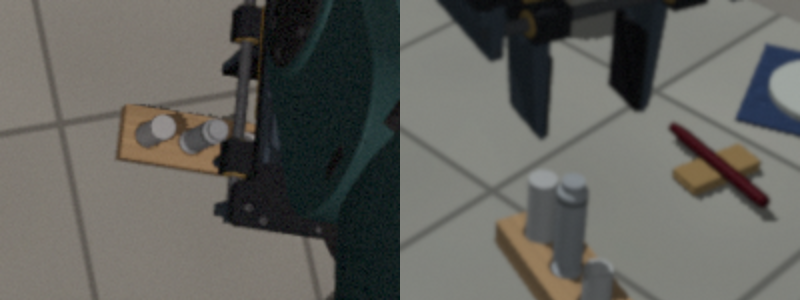

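The crops show the open fingers above the stand. In the side crop the cartridge (knob at 572,185) is between and below the fingertips. The barrel is well clear. I'll let the arm settle, then descend part of the way.

>>> jog_arm([
  {"gripper":60,"travel":[0,0,0],"rot":[0,0,0]},
  {"gripper":60,"travel":[0,0,0],"rot":[0,0,0]},
  {"gripper":60,"travel":[0,0,0],"rot":[0,0,0]},
])

```text
t: 2.95
ee_pos: [0.5421, -0.2435, 0.16]
orientation: [0.0, 0.813, 0.583, 0.0]
wrist_force: [0.4, 0.5, 0.3]
gripper_width: 0.06
finger_force: 0.0
```

```bash
python3 go.py .5415 -.2441 .069 -18.8
```

```text
travel [-0.7 -0.4 91. ] rot [0.   0.   0.07] | t 2.95 pos [ 0.5421 -0.2435  0.16  ] F [0.4 0.5 0.3] w 0.06 ff 0.0
```

>>> jog_arm([
  {"gripper":60,"travel":[-0.7,-0.4,25],"rot":[0,0,0]},
  {"gripper":60,"travel":[-0.7,-0.4,50],"rot":[0,0,0]},
  {"gripper":60,"travel":[-0.7,-0.4,75],"rot":[0,0,0]},
  {"gripper":60,"travel":[-0.7,-0.4,91],"rot":[0,0,0]},
  {"gripper":60,"travel":[-0.7,-0.4,91],"rot":[0,0,0]},
  {"gripper":60,"travel":[-0.7,-0.4,91],"rot":[0,0,0]},
  {"gripper":30,"travel":[-0.7,-0.4,91],"rot":[0,0,0]},
  {"gripper":30,"travel":[-0.7,-0.4,91],"rot":[0,0,0]},
  {"gripper":24,"travel":[-0.7,-0.4,91],"rot":[0,0,0]},
  {"gripper":24,"travel":[-0.7,-0.4,91],"rot":[0,0,0]},
  {"gripper":10,"travel":[-0.7,-0.4,91],"rot":[0,0,0]},
  {"gripper":10,"travel":[-0.7,-0.4,91],"rot":[0,0,0]},
  {"gripper":10,"travel":[-0.7,-0.4,91],"rot":[0,0,0]},
  {"gripper":10,"travel":[-0.7,-0.4,91],"rot":[0,0,0]},
  {"gripper":10,"travel":[-0.7,-0.4,91],"rot":[0,0,0]},
], force=40)

```text
t: 4.82
ee_pos: [0.5414, -0.2442, 0.069]
orientation: [-0.0, 0.813, 0.583, -0.0]
wrist_force: [-1.1, 0.0, 2.0]
gripper_width: 0.0191
finger_force: 40.0
```

```bash
python3 go.py .5415 -.2441 .069 -18.8
```

```text
travel [ 0.1  0.  -0. ] rot [-0.    0.    0.05] | t 4.83 pos [ 0.5414 -0.2442  0.069 ] F [-1.1  0.   2. ] w 0.0191 ff 40.0
```

>>> jog_arm([
  {"gripper":10,"travel":[0,0,-20],"rot":[0,0,0]},
  {"gripper":10,"travel":[0,0,-45],"rot":[0,0,0]},
  {"gripper":10,"travel":[0,0,-80],"rot":[0,0,0]},
  {"gripper":10,"travel":[0,0,-120],"rot":[0,0,0]},
  {"gripper":10,"travel":[0,0,-120],"rot":[0,0,0]},
])

```text
t: 5.45
ee_pos: [0.5431, -0.245, 0.1932]
orientation: [0.003, 0.813, 0.583, 0.001]
wrist_force: [-0.7, 0.2, -1.8]
gripper_width: 0.0189
finger_force: 40.0
```

```bash
python3 go.py .59 -.04 .19 -45 .5499 .164 .16 -73
```

```text
travel [209.2 -21.5   2.9] rot [ 0.35 -0.03 26.26] | t 5.45 pos [ 0.5431 -0.245   0.1932] F [-0.7  0.2 -1.8] w 0.0189 ff 40.0
travel [ 389.5 -125.2   32.1] rot [ 0.34 -0.12 54.26] | t 5.45 pos [ 0.5431 -0.245   0.1932] F [-0.7  0.2 -1.8] w 0.0189 ff 40.0
```

>>> jog_arm([
  {"gripper":10,"travel":[40,-5,0],"rot":[0,0,5]},
  {"gripper":10,"travel":[80,-10,0],"rot":[0,0,10]},
  {"gripper":10,"travel":[120,-13,0],"rot":[0,0,16]},
  {"gripper":10,"travel":[160,-17,0],"rot":[0,0,21]},
  {"gripper":10,"travel":[209,-22,0],"rot":[0,0,27]},
  {"gripper":10,"travel":[255,-48,0],"rot":[0,0,34]},
  {"gripper":10,"travel":[300,-74,0],"rot":[0,0,41]},
  {"gripper":10,"travel":[345,-100,0],"rot":[0,0,48]},
  {"gripper":10,"travel":[389,-125,10],"rot":[0,0,54.2]},
  {"gripper":10,"travel":[389,-125,30],"rot":[0,0,54.2]},
  {"gripper":10,"travel":[389,-125,30],"rot":[0,0,54.2]},
  {"gripper":10,"travel":[389,-125,30],"rot":[0,0,54.2]},
  {"gripper":10,"travel":[389,-125,30],"rot":[0,0,54.2]},
  {"gripper":10,"travel":[389,-125,30],"rot":[0,0,54.2]},
])

```text
t: 7.2
ee_pos: [0.5484, 0.1639, 0.1594]
orientation: [-0.0, 0.989, 0.148, 0.0]
wrist_force: [0.4, 0.4, -1.6]
gripper_width: 0.0189
finger_force: 40.0
```

```bash
python3 go.py .5499 .164 .13 -73
```

```text
travel [ 1.4  0.3 29.4] rot [ 0.   -0.04  0.02] | t 7.2 pos [0.5484 0.1639 0.1594] F [ 0.4  0.4 -1.6] w 0.0189 ff 40.0
```

>>> jog_arm([
  {"gripper":10,"travel":[1.4,0.3,15],"rot":[0,0,0]},
  {"gripper":10,"travel":[1.4,0.3,29.4],"rot":[0,0,0]},
  {"gripper":10,"travel":[1.4,0.3,29.4],"rot":[0,0,0]},
  {"gripper":10,"travel":[1.4,0.3,29.4],"rot":[0,0,0]},
  {"gripper":10,"travel":[1.4,0.3,29.4],"rot":[0,0,0]},
])

```text
t: 7.82
ee_pos: [0.5497, 0.1646, 0.1299]
orientation: [-0.0, 0.989, 0.148, 0.0]
wrist_force: [0.2, 0.1, -0.7]
gripper_width: 0.019
finger_force: 40.0
```

```bash
python3 go.py .5499 .164 .13 -73
python3 - <<'E'
from geo import *
from rig import get_image
a=get_image("top")["pixels"];b=get_image("side")["pixels"]
cv2.imwrite("pics/t2.png",a);cv2.imwrite("pics/s2.png",b)
def c(im,x,y,w,h,k):
    o=cv2.resize(im[y:y+h,x:x+w],None,fx=k,fy=k,interpolation=cv2.INTER_CUBIC);o=np.clip(o*1.8,0,255).astype(np.uint8)
    for i in range(0,w,10): cv2.putText(o,str(x+i),(i*k,12),0,.33,(0,255,255));cv2.line(o,(i*k,0),(i*k,4),(0,255,255))
    for j in range(0,h,10): cv2.putText(o,str(y+j),(8,j*k+4),0,.33,(0,255,255));cv2.line(o,(0,j*k),(6,j*k),(0,255,255))
    return o
cv2.imwrite("pics/c2.png",np.hstack([c(a,195,280,80,80,5),c(b,185,175,80,80,5)]))
E
```

```text
travel [-0.   0.6 -0.1] rot [ 0.   -0.03  0.06] | t 7.83 pos [0.5497 0.1646 0.1299] F [ 0.2  0.1 -0.7] w 0.019 ff 40.0
```

View pics/c2.png

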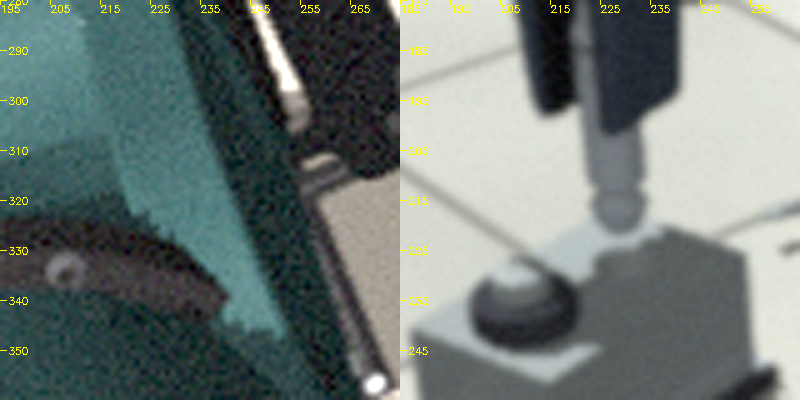

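The side crop shows the cartridge vertical and hovering over the mouth. Its lower body is at columns 222.3–234, with the groove near row 213 and the foot near row 220. The top view is blocked by the arm. I'll compare the side view with the predicted axis.

```bash
python3 - <<'E'
from geo import *
d=C["side"];K=np.array([[d["fx"],0,d["cx"]],[0,d["fy"],d["cy"]],[0,0,1]])
pr=lambda P:cv2.projectPoints(np.array(P,float).reshape(-1,3),cv2.Rodrigues(d["view"][:3,:3])[0],d["view"][:3,3],K,np.array(d["distortion"]))[0][:,0]
print(pr([(.5498,.1643,z) for z in(.056,.069,.08,.09,.1,.11)]).round(1))
print("px per mm lateral",pr([(.5498+.0075,.1643-.0066,.09)])-pr([(.5498,.1643,.09)]))
# sub-pixel edges of the tube in rows 200-225
g=cv2.GaussianBlur(cv2.cvtColor(cv2.imread("pics/s2.png"),6),(0,0),.8).astype(float)
for r in(203,206,209,216,218):
    print(r,g[r,216:242].astype(int))
E
```

```text
[[229.2 226.7]
 [228.6 220.1]
 [228.  214.4]
 [227.5 209.2]
 [227.  204. ]
 [226.5 198.7]]
px per mm lateral [[ 5.95863666 -0.04199423]]
203 [124 123 123 121 113  96  77  67  65  64  63  62  62  63  61  61  68  86
 106 118 122 123 123 123 123 123]
206 [123 123 123 121 115 101  83  70  67  67  68  68  67  66  63  61  65  80
 101 116 122 123 123 123 123 123]
209 [122 122 122 122 118 107  89  73  67  67  68  68  68  66  64  62  65  78
  98 114 121 122 122 123 123 123]
216 [122 122 121 121 120 116 105  88  73  68  68  68  69  68  67  65  66  77
  95 112 120 122 123 123 123 123]
218 [121 121 121 121 119 116 109  96  81  71  66  65  65  65  63  64  69  84
 101 112 116 118 118 119 120 122]
```

The measured tube centre is within 0.3 px (about 0.5 mm) of prediction. I'll enter the mouth slowly and watch the wrist force.

>>> jog_arm([
  {"gripper":10,"travel":[-0.2,-0.2,4],"rot":[0,0,0]},
  {"gripper":10,"travel":[-0.2,-0.2,8],"rot":[0,0,0]},
  {"gripper":10,"travel":[-0.2,-0.2,11],"rot":[0,0,0]},
  {"gripper":10,"travel":[-0.2,-0.2,14],"rot":[0,0,0]},
  {"gripper":10,"travel":[-0.2,-0.2,16],"rot":[0,0,0]},
  {"gripper":10,"travel":[-0.2,-0.2,17],"rot":[0,0,0]},
  {"gripper":10,"travel":[-0.2,-0.2,17],"rot":[0,0,0]},
])

```text
t: 8.8
ee_pos: [0.5493, 0.1646, 0.1125]
orientation: [0.0, 0.989, 0.148, 0.0]
wrist_force: [-0.1, 0.1, -0.9]
gripper_width: 0.0193
finger_force: 40.0
```

>>> jog_arm([
  {"gripper":10,"travel":[0,0,1],"rot":[0,0,0]},
  {"gripper":10,"travel":[0,0,2],"rot":[0,0,0]},
  {"gripper":10,"travel":[0,0,2],"rot":[0,0,0]},
])

```text
t: 9.18
ee_pos: [0.5492, 0.1646, 0.1105]
orientation: [0.0, 0.989, 0.148, -0.0]
wrist_force: [-0.4, -0.2, -1.4]
gripper_width: 0.019
finger_force: 40.0
```

>>> jog_arm([
  {"gripper":10,"travel":[0,0,1],"rot":[0,0,0]},
  {"gripper":10,"travel":[0,0,2],"rot":[0,0,0]},
  {"gripper":10,"travel":[0,0,2],"rot":[0,0,0]},
])

```text
t: 9.55
ee_pos: [0.5492, 0.1646, 0.1084]
orientation: [-0.0, 0.989, 0.148, -0.0]
wrist_force: [0.5, 1.2, -1.5]
gripper_width: 0.0192
finger_force: 40.0
```

>>> jog_arm([
  {"gripper":10,"travel":[0,0,1],"rot":[0,0,0]},
  {"gripper":10,"travel":[0,0,2],"rot":[0,0,0]},
  {"gripper":10,"travel":[0,0,2],"rot":[0,0,0]},
])

```text
t: 9.93
ee_pos: [0.5492, 0.1646, 0.1064]
orientation: [0.0, 0.989, 0.148, -0.0]
wrist_force: [-0.3, 0.3, -1.2]
gripper_width: 0.0191
finger_force: 40.0
```

```bash
python3 go.py .5499 .164 .13 -73
```

```text
travel [  0.5   0.8 -23.6] rot [-0.    0.01  0.06] | t 9.93 pos [0.5492 0.1646 0.1064] F [-0.3  0.3 -1.2] w 0.0191 ff 40.0
```

>>> jog_arm([
  {"gripper":10,"travel":[0,0,1],"rot":[0,0,0]},
  {"gripper":10,"travel":[0,0,2],"rot":[0,0,0]},
  {"gripper":10,"travel":[0,0,2],"rot":[0,0,0]},
])

```text
t: 10.3
ee_pos: [0.5492, 0.1646, 0.1044]
orientation: [0.0, 0.989, 0.148, -0.0]
wrist_force: [0.2, 0.2, -1.2]
gripper_width: 0.0192
finger_force: 40.0
```

>>> jog_arm([
  {"gripper":10,"travel":[0,0,1],"rot":[0,0,0]},
  {"gripper":10,"travel":[0,0,2],"rot":[0,0,0]},
  {"gripper":10,"travel":[0,0,2],"rot":[0,0,0]},
])

```text
t: 10.68
ee_pos: [0.5492, 0.1646, 0.1024]
orientation: [0.0, 0.989, 0.148, -0.0]
wrist_force: [-0.3, -0.2, -1.8]
gripper_width: 0.0188
finger_force: 40.0
```

>>> jog_arm([
  {"gripper":10,"travel":[0,0,1],"rot":[0,0,0]},
  {"gripper":10,"travel":[0,0,2],"rot":[0,0,0]},
  {"gripper":10,"travel":[0,0,2],"rot":[0,0,0]},
])

```text
t: 11.05
ee_pos: [0.5492, 0.1646, 0.1005]
orientation: [0.0, 0.989, 0.148, -0.0]
wrist_force: [-0.5, 0.7, -1.9]
gripper_width: 0.0187
finger_force: 40.0
```

>>> jog_arm([
  {"gripper":10,"travel":[0,0,1],"rot":[0,0,0]},
  {"gripper":10,"travel":[0,0,2],"rot":[0,0,0]},
  {"gripper":10,"travel":[0,0,2],"rot":[0,0,0]},
])

```text
t: 11.42
ee_pos: [0.5493, 0.1646, 0.0986]
orientation: [0.0, 0.989, 0.148, 0.0]
wrist_force: [-0.5, 0.0, 1.3]
gripper_width: 0.0191
finger_force: 40.0
```

>>> jog_arm([
  {"gripper":10,"travel":[0,0,1],"rot":[0,0,0]},
  {"gripper":10,"travel":[0,0,2],"rot":[0,0,0]},
  {"gripper":10,"travel":[0,0,2],"rot":[0,0,0]},
])

```text
t: 11.8
ee_pos: [0.5493, 0.1646, 0.0965]
orientation: [0.0, 0.989, 0.148, 0.0]
wrist_force: [0.0, -0.6, 2.6]
gripper_width: 0.0189
finger_force: 40.0
```

>>> jog_arm([
  {"gripper":10,"travel":[0,0,1],"rot":[0,0,0]},
  {"gripper":10,"travel":[0,0,2],"rot":[0,0,0]},
  {"gripper":10,"travel":[0,0,2],"rot":[0,0,0]},
])

```text
t: 12.18
ee_pos: [0.5495, 0.1645, 0.0946]
orientation: [0.0, 0.989, 0.148, 0.0]
wrist_force: [-0.0, -2.3, 4.4]
gripper_width: 0.019
finger_force: 40.0
```

>>> jog_arm([
  {"gripper":10,"travel":[0,0,0.8],"rot":[0,0,0]},
  {"gripper":10,"travel":[0,0,1.5],"rot":[0,0,0]},
  {"gripper":10,"travel":[0,0,1.5],"rot":[0,0,0]},
])

```text
t: 12.55
ee_pos: [0.5496, 0.1643, 0.0933]
orientation: [0.0, 0.989, 0.148, 0.0]
wrist_force: [1.0, -4.4, 6.3]
gripper_width: 0.0189
finger_force: 40.0
```

>>> jog_arm([
  {"gripper":10,"travel":[0,0,0.8],"rot":[0,0,0]},
  {"gripper":10,"travel":[0,0,1.5],"rot":[0,0,0]},
  {"gripper":10,"travel":[0,0,1.5],"rot":[0,0,0]},
])

```text
t: 12.92
ee_pos: [0.5498, 0.1643, 0.0919]
orientation: [0.0, 0.989, 0.148, 0.0]
wrist_force: [1.2, -5.3, 7.2]
gripper_width: 0.019
finger_force: 40.0
```

>>> jog_arm([
  {"gripper":10,"travel":[0,0,0.8],"rot":[0,0,0]},
  {"gripper":10,"travel":[0,0,1.5],"rot":[0,0,0]},
  {"gripper":10,"travel":[0,0,1.5],"rot":[0,0,0]},
])

```text
t: 13.3
ee_pos: [0.5498, 0.1643, 0.0904]
orientation: [0.0, 0.989, 0.148, 0.0]
wrist_force: [1.3, -7.6, 8.1]
gripper_width: 0.0191
finger_force: 40.0
```

>>> jog_arm([
  {"gripper":10,"travel":[0,0,0.8],"rot":[0,0,0]},
  {"gripper":10,"travel":[0,0,1.5],"rot":[0,0,0]},
  {"gripper":10,"travel":[0,0,1.5],"rot":[0,0,0]},
])

```text
t: 13.68
ee_pos: [0.5498, 0.1642, 0.0888]
orientation: [0.0, 0.989, 0.148, 0.001]
wrist_force: [2.2, -6.7, 4.1]
gripper_width: 0.0193
finger_force: 40.0
```

>>> jog_arm([
  {"gripper":10,"travel":[0,0,0.8],"rot":[0,0,0]},
  {"gripper":10,"travel":[0,0,1.5],"rot":[0,0,0]},
  {"gripper":10,"travel":[0,0,1.5],"rot":[0,0,0]},
])

```text
t: 14.05
ee_pos: [0.5498, 0.1642, 0.0872]
orientation: [0.0, 0.989, 0.148, 0.0]
wrist_force: [2.3, -5.3, 3.5]
gripper_width: 0.0194
finger_force: 40.0
```

>>> jog_arm([
  {"gripper":10,"travel":[0,0,0.8],"rot":[0,0,0]},
  {"gripper":10,"travel":[0,0,1.5],"rot":[0,0,0]},
  {"gripper":10,"travel":[0,0,1.5],"rot":[0,0,0]},
])

```text
t: 14.42
ee_pos: [0.5496, 0.1642, 0.0854]
orientation: [0.0, 0.989, 0.148, 0.0]
wrist_force: [3.4, -5.8, -1.8]
gripper_width: 0.0191
finger_force: 40.0
```

>>> jog_arm([
  {"gripper":10,"travel":[0,0,0.5],"rot":[0,0,0]},
  {"gripper":10,"travel":[0,0,1],"rot":[0,0,0]},
  {"gripper":10,"travel":[0,0,1],"rot":[0,0,0]},
])

```text
t: 14.8
ee_pos: [0.5496, 0.1642, 0.0844]
orientation: [0.0, 0.989, 0.148, 0.0]
wrist_force: [2.6, -5.6, 0.9]
gripper_width: 0.019
finger_force: 40.0
```

>>> jog_arm([
  {"gripper":10,"travel":[0,0,0.4],"rot":[0,0,0]},
  {"gripper":10,"travel":[0,0,0.8],"rot":[0,0,0]},
  {"gripper":10,"travel":[0,0,0.8],"rot":[0,0,0]},
])

```text
t: 15.18
ee_pos: [0.5495, 0.1644, 0.0837]
orientation: [0.0, 0.989, 0.148, 0.0]
wrist_force: [3.0, -5.1, 1.2]
gripper_width: 0.0193
finger_force: 40.0
```

>>> jog_arm([
  {"gripper":10,"travel":[0,0,0.4],"rot":[0,0,0]},
  {"gripper":10,"travel":[0,0,0.8],"rot":[0,0,0]},
  {"gripper":10,"travel":[0,0,0.8],"rot":[0,0,0]},
])

```text
t: 15.55
ee_pos: [0.5494, 0.1646, 0.083]
orientation: [0.0, 0.989, 0.148, 0.0]
wrist_force: [2.4, -4.3, 3.0]
gripper_width: 0.0187
finger_force: 40.0
```

>>> jog_arm([
  {"gripper":10,"travel":[0,0,0.3],"rot":[0,0,0]},
  {"gripper":10,"travel":[0,0,0.6],"rot":[0,0,0]},
  {"gripper":10,"travel":[0,0,0.6],"rot":[0,0,0]},
])

```text
t: 15.92
ee_pos: [0.5495, 0.1646, 0.0825]
orientation: [0.0, 0.989, 0.148, 0.0]
wrist_force: [2.2, -4.2, 5.1]
gripper_width: 0.0187
finger_force: 40.0
```

>>> jog_arm([
  {"gripper":10,"travel":[0,0,0.3],"rot":[0,0,0]},
  {"gripper":10,"travel":[0,0,0.5],"rot":[0,0,0]},
  {"gripper":10,"travel":[0,0,0.5],"rot":[0,0,0]},
])

```text
t: 16.3
ee_pos: [0.5497, 0.1646, 0.0823]
orientation: [0.0, 0.989, 0.148, 0.0]
wrist_force: [1.2, -4.7, 8.8]
gripper_width: 0.0195
finger_force: 40.0
```

>>> jog_arm([
  {"gripper":10,"travel":[0,0,0.2],"rot":[0,0,0]},
  {"gripper":10,"travel":[0,0,0.4],"rot":[0,0,0]},
  {"gripper":10,"travel":[0,0,0.4],"rot":[0,0,0]},
])

```text
t: 16.68
ee_pos: [0.5499, 0.1647, 0.0823]
orientation: [0.0, 0.989, 0.148, 0.001]
wrist_force: [-0.9, -5.2, 14.7]
gripper_width: 0.0192
finger_force: 40.0
```

The drop near TCP z 0.0855 was the click, and 0.0823 is the firm stop. Now I'll ease off, release and rise.

>>> jog_arm([
  {"gripper":10,"travel":[0,0,-0.9],"rot":[0,0,0]},
  {"gripper":10,"travel":[0,0,-0.9],"rot":[0,0,0]},
  {"gripper":30,"travel":[0,0,-0.9],"rot":[0,0,0]},
  {"gripper":40,"travel":[0,0,-0.9],"rot":[0,0,0]},
  {"gripper":40,"travel":[0,0,-0.9],"rot":[0,0,0]},
  {"gripper":40,"travel":[0,0,-0.9],"rot":[0,0,0]},
  {"gripper":40,"travel":[0,0,-0.9],"rot":[0,0,0]},
])

```text
t: 17.55
ee_pos: [0.5492, 0.1646, 0.0823]
orientation: [-0.0, 0.989, 0.148, -0.0]
wrist_force: [0.7, 0.6, 0.0]
gripper_width: 0.0402
finger_force: 0.0
```

>>> jog_arm([
  {"gripper":40,"travel":[0,0,-15],"rot":[0,0,0]},
  {"gripper":40,"travel":[0,0,-35],"rot":[0,0,0]},
  {"gripper":40,"travel":[0,0,-60],"rot":[0,0,0]},
  {"gripper":40,"travel":[0,0,-80],"rot":[0,0,0]},
  {"gripper":40,"travel":[0,0,-80],"rot":[0,0,0]},
  {"gripper":40,"travel":[0,0,-80],"rot":[0,0,0]},
  {"gripper":40,"travel":[0,0,-80],"rot":[0,0,0]},
])

```text
t: 18.42
ee_pos: [0.5487, 0.1645, 0.1615]
orientation: [0.0, 0.989, 0.148, -0.001]
wrist_force: [0.5, -0.1, 0.7]
gripper_width: 0.0397
finger_force: 0.0
```

```bash
python3 go.py .503 .1497 .13 -73
python3 - <<'E'
from geo import *
from rig import get_image
b=get_image("side")["pixels"];cv2.imwrite("pics/s3.png",b)
d=C["side"];K=np.array([[d["fx"],0,d["cx"]],[0,d["fy"],d["cy"]],[0,0,1]])
pr=lambda P:cv2.projectPoints(np.array(P,float).reshape(-1,3),cv2.Rodrigues(d["view"][:3,:3])[0],d["view"][:3,3],K,np.array(d["distortion"]))[0][:,0]
print("top if home",pr([(.5499,.164,.1055)]),"if +10",pr([(.5499,.164,.1155)]))
x,y,w,h,k=175,165,100,75,6
o=np.clip(cv2.resize(b[y:y+h,x:x+w],None,fx=k,fy=k,interpolation=cv2.INTER_CUBIC)*1.6,0,255).astype(np.uint8)
for i in range(0,w,10): cv2.putText(o,str(x+i),(i*k,12),0,.35,(0,0,255))
for j in range(0,h,10): cv2.putText(o,str(y+j),(4,j*k+4),0,.35,(0,0,255))
cv2.imwrite("pics/c3.png",o)
E
```

```text
travel [-48.    0.7  31.5] rot [-0.    0.08  0.06] | t 18.43 pos [0.5487 0.1645 0.1615] F [ 0.5 -0.1  0.7] w 0.0397 ff 0.0
top if home [[226.87456603 201.1049779 ]] if +10 [[226.35229266 195.76948723]]
```

View pics/c3.png

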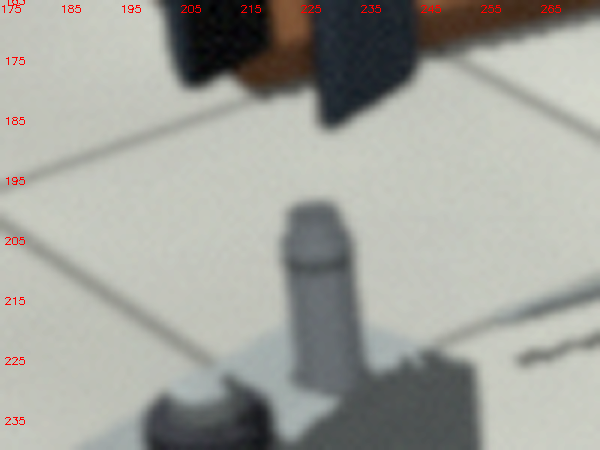

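The side crop shows the knob top centred at about (227,201), which matches the home prediction (226.9,201.1), so it stays down. Next is the button with closed fingers.

>>> jog_arm([
  {"gripper":0,"travel":[-12,0,0],"rot":[0,0,0]},
  {"gripper":0,"travel":[-30,0.5,0],"rot":[0,0,0]},
  {"gripper":0,"travel":[-47.5,0.7,0],"rot":[0,0,0]},
  {"gripper":0,"travel":[-47.5,0.7,20],"rot":[0,0,0]},
  {"gripper":0,"travel":[-47.5,0.7,40],"rot":[0,0,0]},
  {"gripper":0,"travel":[-47.5,0.7,60],"rot":[0,0,0]},
  {"gripper":0,"travel":[-47.5,0.7,65],"rot":[0,0,0]},
  {"gripper":0,"travel":[-47.5,0.7,65],"rot":[0,0,0]},
  {"gripper":0,"travel":[-47.5,0.7,65],"rot":[0,0,0]},
], force=10)

```text
t: 19.6
ee_pos: [0.5043, 0.1501, 0.0981]
orientation: [-0.0, 0.989, 0.148, 0.001]
wrist_force: [-0.1, 0.5, -0.7]
gripper_width: 0.0005
finger_force: 0.0
```

```bash
python3 go.py .503 .1497 .091 -73
python3 - <<'E'
import cv2,numpy as np
from rig import get_image
b=get_image("side")["pixels"];x,y,w,h,k=165,165,100,75,6
cv2.imwrite("pics/c4.png",np.clip(cv2.resize(b[y:y+h,x:x+w],None,fx=k,fy=k,interpolation=cv2.INTER_CUBIC)*1.6,0,255).astype(np.uint8))
E
```

```text
travel [-1.3 -0.   7.1] rot [ 0.   -0.06  0.05] | t 19.6 pos [0.5043 0.1501 0.0981] F [-0.1  0.5 -0.7] w 0.0005 ff 0.0
```

View pics/c4.png

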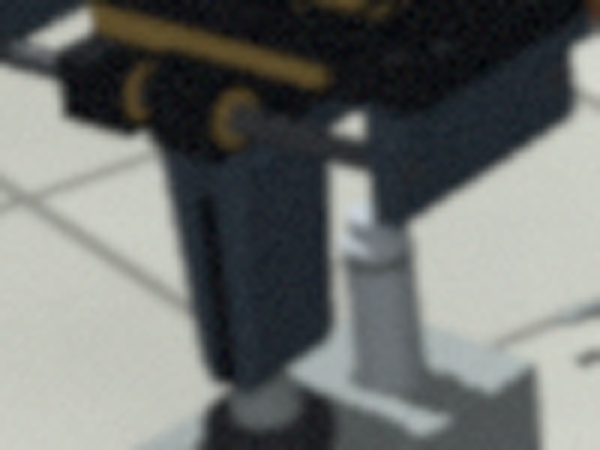

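The closed fingertips sit just above the chrome button, clear of the cartridge. Pressing in steps.

>>> jog_arm([
  {"gripper":0,"travel":[-1,0,3],"rot":[0,0,0]},
  {"gripper":0,"travel":[-1,0,6],"rot":[0,0,0]},
  {"gripper":0,"travel":[-1,0,8],"rot":[0,0,0]},
  {"gripper":0,"travel":[-1,0,9],"rot":[0,0,0]},
  {"gripper":0,"travel":[-1,0,9],"rot":[0,0,0]},
])

```text
t: 20.27
ee_pos: [0.5031, 0.1497, 0.0883]
orientation: [0.0, 0.989, 0.148, -0.0]
wrist_force: [-0.6, -0.3, 2.5]
gripper_width: 0.0008
finger_force: 1.3
```

>>> jog_arm([
  {"gripper":0,"travel":[0,0,1],"rot":[0,0,0]},
  {"gripper":0,"travel":[0,0,2],"rot":[0,0,0]},
  {"gripper":0,"travel":[0,0,2],"rot":[0,0,0]},
])

```text
t: 20.65
ee_pos: [0.5031, 0.1497, 0.0863]
orientation: [-0.0, 0.989, 0.148, -0.0]
wrist_force: [-0.6, -0.7, 4.2]
gripper_width: 0.0009
finger_force: 1.9
```

>>> jog_arm([
  {"gripper":0,"travel":[0,0,0.7],"rot":[0,0,0]},
  {"gripper":0,"travel":[0,0,1],"rot":[0,0,0]},
  {"gripper":0,"travel":[0,0,1],"rot":[0,0,0]},
])

```text
t: 21.02
ee_pos: [0.5032, 0.1497, 0.086]
orientation: [0.0, 0.989, 0.148, -0.0]
wrist_force: [-5.6, -1.6, 17.5]
gripper_width: 0.0003
finger_force: 8.8
```

The button hit its hard stop at exactly 5 mm of travel. Retreating.

>>> jog_arm([
  {"gripper":0,"travel":[0,0,-5],"rot":[0,0,0]},
  {"gripper":0,"travel":[0,0,-20],"rot":[0,0,0]},
  {"gripper":0,"travel":[0,0,-60],"rot":[0,0,0]},
  {"gripper":0,"travel":[0,0,-110],"rot":[0,0,0]},
  {"gripper":0,"travel":[0,0,-120],"rot":[0,0,0]},
  {"gripper":0,"travel":[0,0,-120],"rot":[0,0,0]},
  {"gripper":0,"travel":[0,0,-120],"rot":[0,0,0]},
  {"gripper":0,"travel":[0,0,-120],"rot":[0,0,0]},
])

```text
t: 22.02
ee_pos: [0.5025, 0.1495, 0.2041]
orientation: [0.0, 0.989, 0.148, -0.001]
wrist_force: [-0.1, -0.4, -0.3]
gripper_width: 0.0005
finger_force: 0.0
```

```bash
python3 go.py .503 .1497 .2 -73
python3 - <<'E'
import cv2,numpy as np
from rig import get_image
b=get_image("side")["pixels"];x,y,w,h,k=165,165,100,75,6
cv2.imwrite("pics/c5.png",np.clip(cv2.resize(b[y:y+h,x:x+w],None,fx=k,fy=k,interpolation=cv2.INTER_CUBIC)*1.6,0,255).astype(np.uint8))
E
```

```text
travel [ 0.5 -0.   4.1] rot [-0.01  0.12  0.06] | t 22.02 pos [0.5025 0.1495 0.2041] F [-0.1 -0.4 -0.3] w 0.0005 ff 0.0
```

View pics/c5.png

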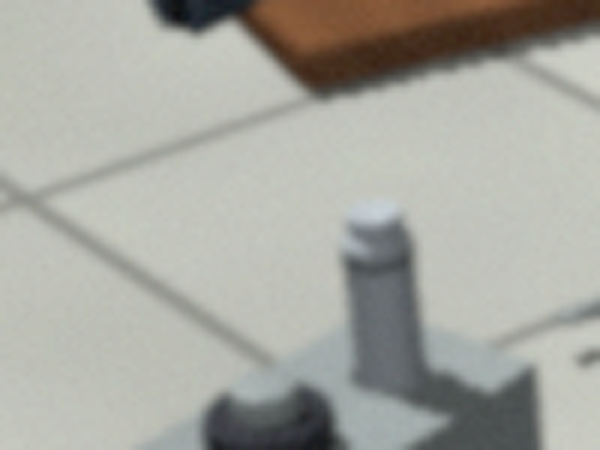

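The cartridge is home (knob at crop (373,213), the same height as before), the button is back up, and the arm is clear. Handing in.

```bash
python3 -c "
from rig import manip;print(manip.sign_off())"
```

```text
the job is handed in; nothing more can be done
None
```

I pushed the cartridge home until it clicked, pressed the feed button to its stop and let it spring back, and handed the job in at about 22 s; the hand-in gave no verdict.

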